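# Load the pattern roller into the sloping vee rest

## Task

The brass pattern roller lying loose on the bench rolls away at the least push. Pick it up and lower it, without dropping it, into the sloping vee rest, with one steel journal in each wooden vee and the brass face between them, then swing the hinged keeper over and fully down so that the roller cannot roll out. Leave the other things on the bench where they are.

Things in the scene. Friction and masses are not known exactly. Their poses are not given: they have to be found in the camera images.
- roller_centre (a point): Centre of the loose roller: a brass face 34 mm in diameter and 60 mm long with four thin dark rings, and at each end a steel journal 16 mm in diameter and 26 mm long (112 mm overall, 0.4 to 0.65 kg, both ends alike). It lies on its side on the bench, centre 17 mm up, and rolls freely. x runs along its axis, level while it lies on the bench; y and z turn as it rolls.
- seat (a point): Where the roller's centre belongs in the rest. x is the line of the vees, rising 30 degrees from level towards the end away from the robot; z is square to the sloping table and points out of the vees, leaning 30 degrees from vertical; y lies level across the rest. A seated roller has its axis along x with 7 mm of play either way. The sloping table is 38 mm below along z.
- keeper (a joint): Angle of the keeper about its hinge, rad: 0 is fully down over both journals (a stop); at the start it is laid open at 2.65 to 2.9 on the -y side of the rest; 2.95 is the other stop. Opening turns it positively about the seat's x axis. The hinge is stiff enough to stay wherever it is left; it takes 1 to 2 N at the handle.
- keeper_handle (a point): Middle of the keeper's handle: a black sleeve 12 mm in diameter, 56 mm long, on a round bar parallel to the seat's x axis that joins two flat steel straps 88 mm apart. It is 85 mm from the hinge line and turns with the keeper. Keeper down: it stands 52 mm to the +y side of the seat and 11 mm above it along the seat's z.
- keeper_hinge (a point): Middle of the keeper's hinge line, which runs parallel to the seat's x axis, 33 mm to the -y side of the seat and 11 mm above it along its z.
- gauge_block_c (a point): Loose ground steel block with holes, 50 x 75 x 25 mm; the point is on its middle, 10 mm up. A bystander: leave it in place.
- tin_red_c (a point): Loose small red and white open tin, 52 mm across, 44 mm high; the point is on its middle, 10 mm up. A bystander: leave it in place.
- solder_spool_c (a point): Loose spool with blue flanges standing on end, 52 mm across, 38 mm high; the point is on its middle, 10 mm up. A bystander: leave it in place.
- bur_block_c (a point): Loose wooden stand full of burs, 44 x 90 mm, 68 mm high; the point is on its middle, 10 mm up. A bystander: leave it in place.
- graver_c (a point): Loose graver with a wooden mushroom handle, 120 mm long, 28 mm high; the point is on its middle, 10 mm up. A bystander: leave it in place.
- masking_tape_c (a point): Loose roll of masking tape lying flat, 104 mm across, 25 mm high; the point is on its middle, 10 mm up. A bystander: leave it in place.
- roller: The same roller as a body; its origin and axes are those of roller_centre.
- vee_rest: The whole rest, fixed: a green base plate 180 x 116 mm with a sloping grey table and two upright wooden vee blocks. Origin on the bench, 96 mm below the seat; x points level to the high end. The vee blocks are 14 mm thick and 48 mm wide, centred 44 mm to either side of the seat (74 mm free between them); the vees are 28 mm wide at the mouth, 8 mm above the seat.
Not all that is in view belongs to the job. What is shaped like the roller but orange is not meant.

How it is judged:
By the outcome, as a careful person would: the job done as asked, in the order asked, and still so for the second after the job is handed in, with the robot touching nothing.
It also fails if it takes over 61 s, if anything falls off the work surface, if the arm or the gripper's body presses on something with over 40 N, if the wrist force passes 120 N, or if a joint passes its speed limit or range.

## Robot

A 7-joint arm with a two-finger parallel gripper is mounted at the origin on a cart in front of the work surface, level with it; the furniture and walls round the work are solid. World frame = base frame: x ahead of the robot, y to its left, z up, the work surface at z = 0. Lengths are in m, angles in rad, forces in N, time in s.
With the tool pointing down it reaches from about 0.35 to 0.775 m from the base axis. Payload 3.1 kg.
Tool frame: the origin (TCP) lies at the very end of the fingers, on their centre line; the grasp point (between the pads) lies 19 mm behind it; z points along the fingers, y is the line along which they close (so a half turn about z gives the same grasp; the last joint's range is limited). The gripper opens to 85 mm and grips with 20 to 120 N. Pads are 22 mm wide; open, the fingers measure 114 mm over their backs; the gripper's body (76 mm by 85 mm) begins 54 mm behind the grasp point. The pads swing forward as they close: fully open they stand 13 mm farther back than shut.
Start: joints at [1.205, 0.311, 0.014, 1.512, -0.004, 1.319, -0.027], TCP at [0.175, -0.521, 0.231] pointing down, gripper open.
Joint ranges: [-2.7, 2.7], [-0.3, 1.91], [-1.27, 1.3], [0.12, 2.57], [-1.44, 4.58], [0.2, 2.03], [-3.05, 3.05]. Speed limits (rad/s): [2.79, 2.79, 3.14, 3.14, 3.14, 3.14, 3.14].

## Interface

Orientations are given as a unit quaternion [x, y, z, w].
In Python, from bench import * gives the robot as it stands. The module is installed in compiled form; this text tells all that it offers.
- The arm moves only by the tool play_rows, never from a script. Its argument "motion" is a list of rows, each an object with "translation": the shift along the tool's x, y, z as a fraction of full scale, a list of three; "yaw": the turn about the tool's z as a fraction of full scale. A call has 1 to 12 rows; each row shifts and turns the commanded pose from where the row before left it, along the tool's axes as they then stand; what a row does not reach is not made up. Full scale, the value 1, is 0.03 m for a shift and 0.08 rad for a turn. A row lasts 1/12 s, in which the tool goes at most 41.7 mm and 7.16 degrees, less where a joint would pass 70% of its speed; a pose out of reach is approached as far as the arm can. A call with a number of a shift or a turn outside -1 to 1 is refused whole. A call with a gripper value outside its range is refused whole. "fingers" is the closure, from -1 (fully open) to 1 (shut), so that 0 is half open, set as the call begins (left out, the last holds). The fingers move at their own pace and stop on an object; the grip force is fixed at half the most. Time passes only in rows, so rows that do not move let the fingers close. It gives the time, the measured TCP pose, the force, the opening and the grip force at its end, in the units of the state.
- observe(): the state, without advancing time (a new reading comes with each control period).
- capture(name): name is "scene" or "top"; returns (picture, depth): 400x640x3 uint8, red, green, blue; 400x640 float32, m along the optical axis (not along the pixel's ray), 0 where there is no reading.
- camera_params(name): a dict with "fovy" (degrees; the focal length in pixels is half the picture's height over the tangent of half this angle, whatever the lens; pixels are square), "cx", "cy" (the principal point, pixels), "rvec" (rotation vector, rad) and "tvec" (3), from world to camera coordinates, as OpenCV has them. Camera axes: x right, y down, z forward; pixel columns grow to the right and rows downward; lengths in m; the calibration is good to about 2 mm. A picture is of the moment at which its call begins. camera_params takes no time and is no camera call.
- job_done(): hands the job in; it is judged then, once.
Trained networks look in the newest picture that a camera, given by its name, has taken for a name from the list of things; names that differ only in an ending like _2 or _b are one class to them, and where a whole thing is asked for, a point or a joint stands for the part that bears it (a point fixed in the world has none). Each returns a list of dicts, best first, with "conf" (0 to 1); they miss things now and then, are a little off and sometimes report something else, mostly with a low value. They report only what shows in the picture. A call takes as long as a camera call. They do not tell look-alikes from the thing itself.
- boxes_of(camera, label): "point" ([x, y, z] in m, in the coordinates of the camera as it stood for that picture, good to about 4 mm: the middle of the surface that is visible of it).
- tip_of(camera, label): "point" ([x, y, z] in m, in the coordinates of the camera as it stood for that picture, good to about 4 mm: a listed point, or the origin of a listed thing).
The state is a dict: "clock": time; "joints": joint angles; "qvel": joint speeds; "joint_torque": joint torques, N m; "tool_pos": TCP position; "eef_rot": TCP orientation; "ft_force": force on the tool from outside, world axes, zero at the start; "wrist_torque": the same for the moment, N m; "gripper_width": finger opening in m; "grasp_force": force on a finger pad.
Only numpy, scipy, OpenCV 4.12 (cv2) and the standard library are available. Lean on these libraries where they do the work, as an engineer would, in place of code of your own. Each camera call takes 0.05 s, during which the arm holds its last target. There are 200 camera calls.

## Working session

There is one attempt and no reset: what is moved stays moved. The work goes in short steps, Python scripts to look and compute and a tool call to move; the robot and the scene stay as the last step left them, time stands still between calls to the robot, and variables do not carry over. Pictures are saved under pics/ and viewed, at most 10 in all, crops included, and the job is handed in when it is done.

Besides the shell and the picture viewer there is one more tool, called after "Request:" by a JSON object that holds its "api" and its "payload", one argument or row to a line. play_rows: Moves the arm, as the interface text tells. Shift numbers are shares of 0.03 m and turn numbers shares of 0.08 rad, none past 1 either way. Its arguments: {"type":"object","properties":{"motion":{"type":"array"},"fingers":{"type":"number"}},"required":["motion"]}

```bash
mkdir -p pics
cat > h.py <<'E'
from bench import *
import numpy as np, cv2
from scipy.spatial.transform import Rotation as R
def cam(n):
    p=camera_params(n); f=200/np.tan(np.radians(p["fovy"])/2)
    return f,p["cx"],p["cy"],R.from_rotvec(np.ravel(p["rvec"])).as_matrix(),np.ravel(p["tvec"])
def c2w(n,P):
    f,cx,cy,M,t=cam(n); return (np.atleast_2d(P)-t)@M
def w2p(n,P):
    f,cx,cy,M,t=cam(n); c=M@np.asarray(P)+t; return np.array([cx+f*c[0]/c[2],cy+f*c[1]/c[2]])
def cloud(n,d):
    f,cx,cy,M,t=cam(n); v,u=np.mgrid[:400,:640]
    return (np.stack([(u-cx)/f*d,(v-cy)/f*d,d],-1)-t)@M
def save(n,img,s=1.25,crop=None):
    if crop: img=img[crop[1]:crop[3],crop[0]:crop[2]]
    cv2.imwrite(n,cv2.resize(img[...,::-1],None,fx=s,fy=s,interpolation=cv2.INTER_CUBIC))
E
python3 - <<'E'
from h import *
for n in("scene","top"):
    i,d=capture(n); save(f"pics/{n}0.png",i); np.savez(f"{n}0.npz",i=i,d=d)
    for l in("roller_centre","seat","keeper_handle","keeper_hinge","vee_rest","roller"):
        for r in tip_of(n,l)[:3]:
            w=c2w(n,r["point"])[0]; print(n,l,round(r["conf"],2),w.round(3),w2p(n,w).round())
o=observe(); print({k:np.round(v,3) for k,v in o.items()})
E
```

```text
scene roller_centre 0.73 [0.515 0.153 0.02 ] [280. 231.]
scene roller_centre 0.73 [ 0.391 -0.204  0.015] [377. 199.]
scene seat 0.82 [ 0.568 -0.09   0.096] [320. 175.]
scene keeper_handle 0.5 [ 0.54  -0.194  0.139] [345. 156.]
scene keeper_hinge 0.59 [ 0.561 -0.126  0.107] [328. 169.]
scene vee_rest 0.57 [ 0.562 -0.086 -0.   ] [321. 197.]
scene roller 0.57 [ 0.397 -0.201  0.019] [375. 198.]
scene roller 0.48 [ 0.525 -0.435  0.01 ] [386. 160.]
scene roller 0.46 [0.519 0.149 0.018] [281. 230.]
top roller_centre 0.85 [0.511 0.156 0.019] [252. 217.]
top roller_centre 0.66 [ 0.395 -0.204  0.017] [377. 256.]
top roller_centre 0.4 [0.545 0.348 0.009] [187. 206.]
top seat 0.84 [ 0.562 -0.087  0.1  ] [337. 195.]
top seat 0.53 [ 0.389 -0.35   0.011] [427. 258.]
top seat 0.4 [ 0.525 -0.433  0.015] [454. 211.]
top keeper_handle 0.66 [ 0.535 -0.193  0.138] [379. 203.]
top keeper_hinge 0.57 [ 0.555 -0.119  0.107] [349. 197.]
top vee_rest 0.74 [ 0.562 -0.084 -0.001] [334. 200.]
top roller 0.7 [0.512 0.153 0.013] [253. 217.]
top roller 0.69 [ 0.393 -0.199  0.018] [375. 257.]
{'clock': np.float64(0.7), 'joints': array([ 1.205,  0.311,  0.014,  1.511, -0.004,  1.319, -0.027]), 'qvel': array([-0.001,  0.002,  0.002,  0.002, -0.   ,  0.002, -0.   ]), 'joint_torque': array([ 0.0000e+00, -3.7968e+01,  1.4600e-01, -2.3081e+01,  1.2000e-02,
        2.0000e-03, -0.0000e+00]), 'tool_pos': array([ 0.175, -0.521,  0.231]), 'eef_rot': array([ 0.987,  0.161, -0.   ,  0.   ]), 'ft_force': array([0.732, 0.302, 0.457]), 'wrist_torque': array([-0.038, -0.043,  0.045]), 'grasp_force': np.float64(0.0), 'gripper_width': np.float64(0.085)}
```

View pics/top0.png

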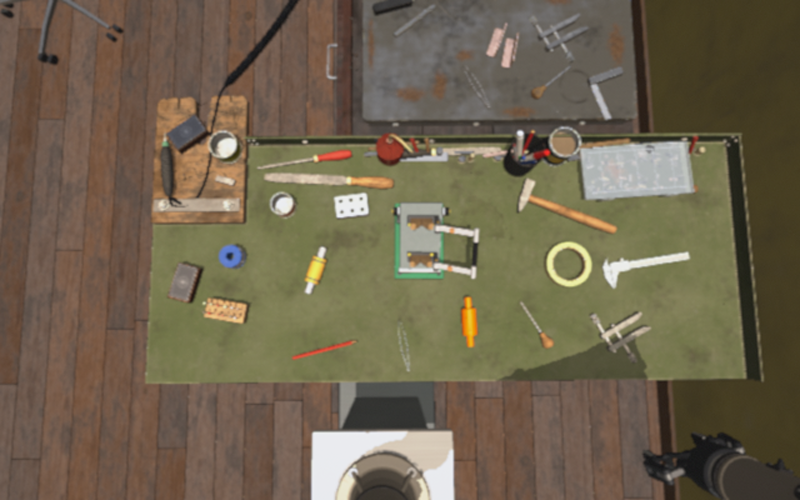

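View pics/scene0.png

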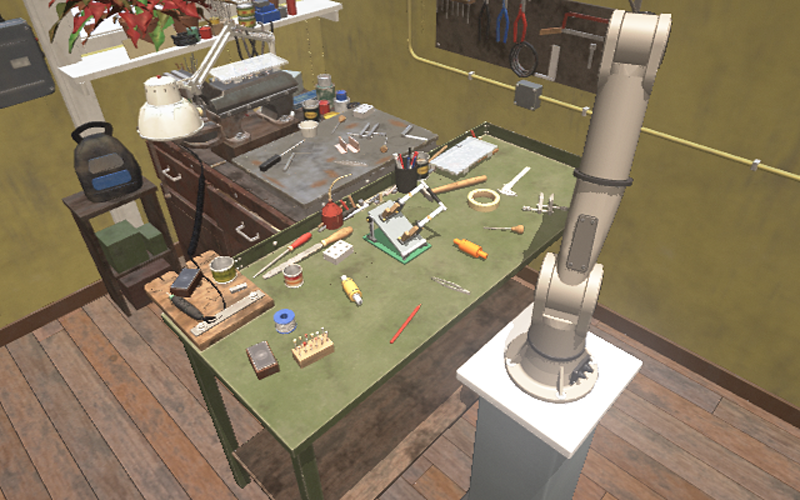

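Candidates for the roller: brass one at top px (252,217), the orange look-alike at top px (376,257), and the graver at (435,270), which differs in shape. By the description I choose the brass one at (252,217) and check it in a crop.

Run:
```python
from h import *
T=np.load("top0.npz"); S=np.load("scene0.npz")
a=cv2.resize(T["i"][180:252,215:285],(400,411),interpolation=cv2.INTER_CUBIC)
b=cv2.resize(T["i"][150:230,305:395],(400,411),interpolation=cv2.INTER_CUBIC)
save("pics/crop0.png",np.hstack([a,b]),1)
for n,D in(("top",T),("scene",S)):
    P=cloud(n,D["d"]); ok=D["d"]>0
    m=ok&(np.abs(P[...,0]-.512)<.085)&(np.abs(P[...,1]-.154)<.085)
    bg=m&(np.abs(P[...,2])<.008); print(n,"bench z",np.median(P[bg][:,2]).round(4))
    q=P[m&(P[...,2]>.009)&(P[...,2]<.06)]
    r=cv2.minAreaRect((q[:,:2]*1000).astype(np.float32)); pc=np.linalg.svd(q[:,:2]-q[:,:2].mean(0))[2][0]
    print(" roller",len(q),r,"pca",np.degrees(np.arctan2(pc[1],pc[0])).round(1),q.mean(0).round(4),q[:,2].max().round(4))
    m=ok&(np.abs(P[...,0]-.562)<.16)&(np.abs(P[...,1]+.09)<.15)
    q=P[m&(P[...,2]>.02)]
    # sloping table plane RANSAC
    rng=np.random.default_rng(0); best=None;bn=0
    for _ in range(3000):
        s=q[rng.choice(len(q),3,False)]; nn=np.cross(s[1]-s[0],s[2]-s[0]); l=np.linalg.norm(nn)
        if l<1e-6: continue
        nn/=l; nn*=np.sign(nn[2]) or 1
        if abs(nn[2]-.866)>.05: continue
        c=(np.abs((q-s[0])@nn)<.003).sum()
        if c>bn: bn=c;best=(nn,s[0])
    nn,s0=best; I=q[np.abs((q-s0)@nn)<.004]; c=I.mean(0); nn=np.linalg.svd(I-c)[2][2]; nn*=np.sign(nn[2])
    print(" plane",len(I),nn.round(3),"yaw",np.degrees(np.arctan2(-nn[1],-nn[0])).round(1),"c",c.round(3),"z at .56,-.088:",(c[2]-(nn[:2]@(np.array([.56,-.088])-c[:2]))/nn[2]).round(4))
    g=D["i"].astype(int); gm=m&(g[...,1]>g[...,0]+45)&(P[...,2]<.02)
    q=P[gm]; 
    if len(q)>10: print(" green",len(q),cv2.minAreaRect((q[:,:2]*1000).astype(np.float32)),np.median(q[:,2]))
```

```text
top bench z 0.0004
 roller 347 ((513.4571533203125, 153.4362030029297), (33.7448616027832, 111.03606414794922), 70.61786651611328) pca 161.9 [0.5125 0.1527 0.0284] 0.0393
 plane 1226 [-0.497  0.007  0.868] yaw -0.8 c [ 0.589 -0.084  0.068] z at .56,-.088: 0.0513
 green 341 ((583.0709228515625, -86.68982696533203), (112.35653686523438, 175.80520629882812), 89.50467681884766) 0.007861516826804697
scene bench z 0.0003
 roller 217 ((517.1642456054688, 148.72543334960938), (66.40100860595703, 111.91659545898438), 40.1749267578125) pca 162.6 [0.5067 0.1566 0.0265] 0.0387
 plane 612 [-0.497  0.012  0.868] yaw -1.3 c [ 0.579 -0.083  0.062] z at .56,-.088: 0.0513
 green 172 ((582.30810546875, -85.7552490234375), (179.8510284423828, 113.92049407958984), 1.0290530920028687) 0.008435038253555023
```

View pics/crop0.png

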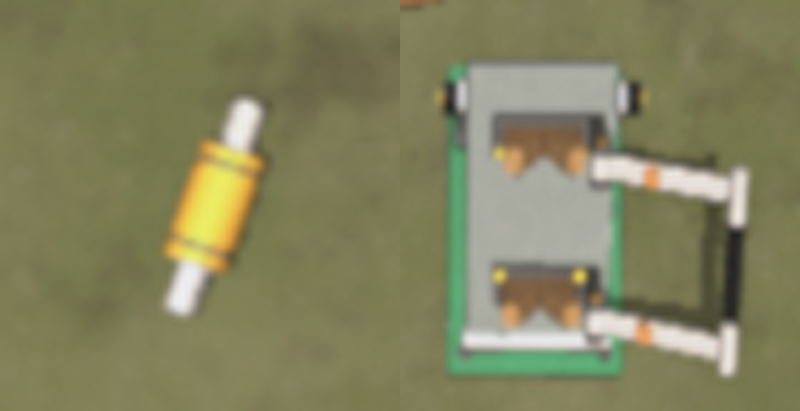

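The crop shows the brass roller, with dark rings and steel journals, at (213,205). The keeper lies open on the -y side, with its black sleeve at (735,275). The rest's yaw is about 0.

Request:
{"api": "play_rows", "payload": {
  "motion": [
    {"translation": [0, 0, 0], "yaw": 1},
    {"translation": [0, 0, 0], "yaw": 1},
    {"translation": [0, 0, 0], "yaw": 1},
    {"translation": [0, 0, 0], "yaw": 1},
    {"translation": [0, 0, 0], "yaw": 1},
    {"translation": [0, 0, 0], "yaw": 1},
    {"translation": [0, 0, 0], "yaw": 1},
    {"translation": [0, 0, 0], "yaw": 1},
    {"translation": [0, 0, 0], "yaw": 0.1}
  ],
  "fingers": -1
}}

```text
clock: 1.45
tool_pos: [0.1751, -0.5214, 0.2313]
eef_rot: [0.987, -0.162, -0.0, 0.0]
ft_force: [-0.8, -0.5, -0.1]
gripper_width: 0.085
grasp_force: 0.0
```

Request:
{"api": "play_rows", "payload": {
  "motion": [
    {"translation": [0.14, -1, 0], "yaw": 0},
    {"translation": [0.14, -1, 0], "yaw": 0},
    {"translation": [0.14, -1, 0], "yaw": 0},
    {"translation": [0.14, -1, 0], "yaw": 0},
    {"translation": [0.14, -1, 0], "yaw": 0},
    {"translation": [0.14, -1, 0], "yaw": 0},
    {"translation": [0.14, -1, 0], "yaw": 0},
    {"translation": [0.14, -1, 0], "yaw": 0},
    {"translation": [0.14, -1, 0], "yaw": 0},
    {"translation": [0.14, -1, 0], "yaw": 0},
    {"translation": [0.14, -1, 0], "yaw": 0},
    {"translation": [0.14, -1, 0], "yaw": 0}
  ]
}}

```text
clock: 2.45
tool_pos: [0.3379, -0.1949, 0.2316]
eef_rot: [0.987, -0.16, 0.0, 0.0]
ft_force: [0.0, -0.3, 0.7]
gripper_width: 0.0855
grasp_force: 0.0
```

Request:
{"api": "play_rows", "payload": {
  "motion": [
    {"translation": [0.14, -1, 0], "yaw": 0},
    {"translation": [0.14, -1, 0], "yaw": 0},
    {"translation": [0.14, -1, 0], "yaw": 0},
    {"translation": [0.14, -1, 0], "yaw": 0},
    {"translation": [0.14, -1, 0], "yaw": 0},
    {"translation": [0.14, -1, 0], "yaw": 0},
    {"translation": [0.14, -1, 0], "yaw": 0},
    {"translation": [0.14, -1, 0], "yaw": 0},
    {"translation": [0.14, -1, 0], "yaw": 0},
    {"translation": [0.14, -1, 0], "yaw": 0},
    {"translation": [0, 0, 0], "yaw": 0},
    {"translation": [0, 0, 0], "yaw": 0}
  ]
}}

```text
clock: 3.45
tool_pos: [0.4729, 0.0768, 0.2313]
eef_rot: [0.987, -0.158, -0.0, -0.0]
ft_force: [0.1, -0.0, -0.4]
gripper_width: 0.0854
grasp_force: 0.0
```

```bash
cat >> h.py <<'E'
def goto(p,yawdeg):
    o=observe(); M=R.from_quat(o["eef_rot"]); X=M.as_matrix()
    y=np.degrees(np.arctan2(X[1,0],X[0,0])); dy=(yawdeg-y+90)%180-90
    print("clock",round(float(o["clock"]),2),"tcp",o["tool_pos"].round(4),"yaw",y.round(2),"z axis",X[:,2].round(3),"j",np.round(o["joints"],2))
    print("F",np.round(o["ft_force"],1),"w",round(float(o["gripper_width"]),4),"gf",round(float(o["grasp_force"]),1))
    print("units: shift (present axes)",(X.T@(np.array(p)-o["tool_pos"])/.03).round(2),"yaw units",(-np.radians(dy)/.08).round(2))
E
python3 -c "
from h import *
goto([.513,.154,.10],-18.5)"
```

```text
clock 3.45 tcp [0.4729 0.0768 0.2313] yaw -18.24 z axis [-0.     0.001 -1.   ] j [ 0.26  0.2  -0.54  1.68  0.11  1.29 -2.19]
F [ 0.1 -0.  -0.4] w 0.0854 gf 0.0
units: shift (present axes) [ 0.46 -2.86  4.38] yaw units 0.06
```

Request:
{"api": "play_rows", "payload": {
  "motion": [
    {"translation": [0.15, -0.95, 0.5], "yaw": 0.06},
    {"translation": [0.15, -0.95, 1], "yaw": 0},
    {"translation": [0.16, -0.96, 1], "yaw": 0},
    {"translation": [0, 0, 0.9], "yaw": 0},
    {"translation": [0, 0, 0.5], "yaw": 0},
    {"translation": [0, 0, 0.4], "yaw": 0},
    {"translation": [0, 0, 0], "yaw": 0},
    {"translation": [0, 0, 0], "yaw": 0}
  ]
}}

```text
clock: 4.12
tool_pos: [0.5131, 0.1495, 0.102]
eef_rot: [0.986, -0.164, -0.001, 0.001]
ft_force: [0.3, 0.0, 0.0]
gripper_width: 0.0853
grasp_force: 0.0
```

```bash
python3 -c "
from h import *
goto([.513,.154,.002],-18.5)
for n in('top','scene'):
    i,d=capture(n); save(f'pics/{n}1.png',i)
    for r in tip_of(n,'roller_centre')[:3]: w=c2w(n,r['point'])[0]; print(n,round(r['conf'],2),w.round(4))
    P=cloud(n,d); m=(d>0)&(np.abs(P[...,0]-.512)<.085)&(np.abs(P[...,1]-.154)<.085)&(P[...,2]>.009)&(P[...,2]<.042)
    q=P[m]; print(len(q),cv2.minAreaRect((q[:,:2]*1000).astype(np.float32)))
i,d=capture('scene'); save('pics/c1.png',i,6,(230,180,340,270))
"
```

```text
clock 4.12 tcp [0.5131 0.1495 0.102 ] yaw -18.93 z axis [-0.001 -0.002 -1.   ] j [ 0.09  0.44 -0.53  1.72  0.26  1.05 -2.44]
F [0.3 0.  0. ] w 0.0853 gf 0.0
units: shift (present axes) [-0.05 -0.15  3.33] yaw units -0.09
top 0.41 [0.5125 0.1569 0.0172]
62 ((528.507080078125, 138.06214904785156), (75.7083740234375, 17.274763107299805), 0.9904134273529053)
scene 0.78 [0.5145 0.1504 0.023 ]
scene 0.73 [ 0.3922 -0.2033  0.0134]
214 ((517.8411865234375, 147.73178100585938), (66.09146118164062, 111.10130310058594), 40.29074478149414)
```

View pics/c1.png

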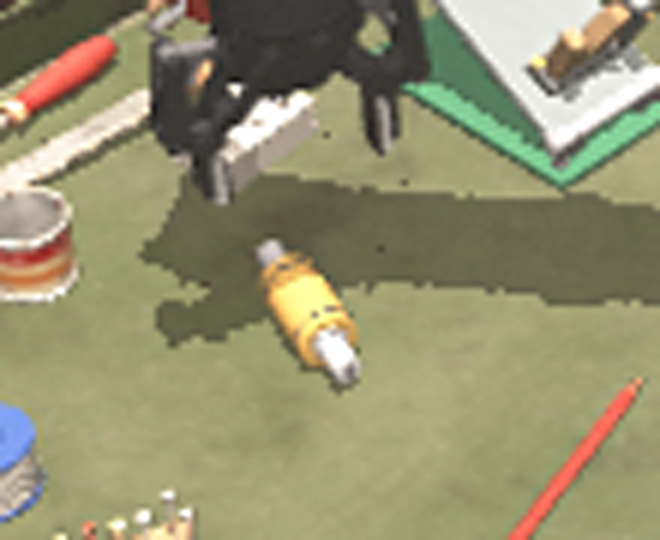

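The crop shows the roller undisturbed at (308,315), with the open fingers above it.

Request:
{"api": "play_rows", "payload": {
  "motion": [
    {"translation": [-0.05, -0.13, 0.5], "yaw": -0.09},
    {"translation": [0, 0, 0.8], "yaw": 0},
    {"translation": [0, 0, 0.8], "yaw": 0},
    {"translation": [0, 0, 0.6], "yaw": 0},
    {"translation": [0, 0, 0.4], "yaw": 0},
    {"translation": [0, 0, 0.2], "yaw": 0},
    {"translation": [0, 0, 0], "yaw": 0},
    {"translation": [0, 0, 0], "yaw": 0}
  ]
}}

```text
clock: 5.03
tool_pos: [0.514, 0.156, 0.0042]
eef_rot: [0.987, -0.16, 0.001, -0.0]
ft_force: [0.4, 0.4, 1.1]
gripper_width: 0.0855
grasp_force: 0.0
```

```bash
python3 -c "
from h import *
goto([.513,.1537,.002],-18.5)"
```

```text
clock 5.03 tcp [0.514  0.156  0.0042] yaw -18.43 z axis [ 0.001  0.    -1.   ] j [ 0.03  0.58 -0.48  1.8   0.35  0.84 -2.51]
F [0.4 0.4 1.1] w 0.0855 gf 0.0
units: shift (present axes) [-0.01  0.08  0.07] yaw units 0.01
```

Request:
{"api": "play_rows", "payload": {
  "motion": [
    {"translation": [0, 0.07, 0.04], "yaw": 0},
    {"translation": [0, 0, 0], "yaw": 0}
  ]
}}

```text
clock: 5.2
tool_pos: [0.5135, 0.1535, 0.0033]
eef_rot: [0.987, -0.16, 0.001, -0.0]
ft_force: [0.5, 0.4, -0.1]
gripper_width: 0.0854
grasp_force: 0.0
```

Request:
{"api": "play_rows", "payload": {
  "motion": [
    {"translation": [0, 0, 0], "yaw": 0},
    {"translation": [0, 0, 0], "yaw": 0},
    {"translation": [0, 0, 0], "yaw": 0},
    {"translation": [0, 0, 0], "yaw": 0},
    {"translation": [0, 0, 0], "yaw": 0},
    {"translation": [0, 0, 0], "yaw": 0},
    {"translation": [0, 0, 0], "yaw": 0},
    {"translation": [0, 0, 0], "yaw": 0},
    {"translation": [0, 0, 0], "yaw": 0},
    {"translation": [0, 0, 0], "yaw": 0}
  ],
  "fingers": 1
}}

```text
clock: 6.03
tool_pos: [0.513, 0.1543, 0.0027]
eef_rot: [0.987, -0.16, 0.0, -0.0]
ft_force: [-0.9, 0.2, 4.9]
gripper_width: 0.0322
grasp_force: 59.5
```

Request:
{"api": "play_rows", "payload": {
  "motion": [
    {"translation": [0, 0, -0.3], "yaw": 0},
    {"translation": [0, 0, -0.6], "yaw": 0},
    {"translation": [0, 0, -0.9], "yaw": 0},
    {"translation": [0, 0, -0.9], "yaw": 0},
    {"translation": [0, 0, -0.9], "yaw": 0},
    {"translation": [0, 0, -0.9], "yaw": 0},
    {"translation": [0, 0, -0.9], "yaw": 0},
    {"translation": [0, 0, -0.9], "yaw": 0},
    {"translation": [0, 0, -0.3], "yaw": 0},
    {"translation": [0, 0, 0], "yaw": -1},
    {"translation": [0, 0, 0], "yaw": -1},
    {"translation": [0, 0, 0], "yaw": -1}
  ]
}}

```text
clock: 7.03
tool_pos: [0.5109, 0.1524, 0.198]
eef_rot: [0.999, -0.039, -0.002, 0.001]
ft_force: [-0.6, -0.3, -6.7]
gripper_width: 0.0321
grasp_force: 60.9
```

```bash
python3 -c "
from h import *
goto([.5565,-.0867,.2],-.5)
for n in('top','scene'):
    i,d=capture(n); save(f'pics/{n}2.png',i)
    for r in tip_of(n,'roller_centre')[:3]: w=c2w(n,r['point'])[0]; print(n,round(r['conf'],2),w.round(4))
"
```

```text
clock 7.03 tcp [0.5109 0.1524 0.198 ] yaw -4.48 z axis [-0.005 -0.002 -1.   ] j [ 0.14  0.36 -0.61  1.59  0.22  1.26 -2.16]
F [-0.6 -0.3 -6.7] w 0.0321 gf 60.9
units: shift (present axes) [ 2.14  7.83 -0.06] yaw units -0.87
top 0.8 [ 0.3942 -0.201   0.0173]
top 0.57 [0.5106 0.1523 0.217 ]
top 0.23 [ 0.5604 -0.0869  0.0998]
scene 0.59 [ 0.3897 -0.2035  0.0131]
scene 0.44 [0.5134 0.1527 0.2165]
scene 0.34 [ 0.567  -0.0905  0.0938]
```

Request:
{"api": "play_rows", "payload": {
  "motion": [
    {"translation": [0.2, 0.6, 0], "yaw": -0.87},
    {"translation": [0.2, 0.85, 0], "yaw": 0},
    {"translation": [0.2, 0.85, 0], "yaw": 0},
    {"translation": [0.2, 0.85, 0], "yaw": 0},
    {"translation": [0.2, 0.85, 0], "yaw": 0},
    {"translation": [0.2, 0.85, 0], "yaw": 0},
    {"translation": [0.2, 0.85, 0], "yaw": 0},
    {"translation": [0.2, 0.85, 0], "yaw": 0},
    {"translation": [0.1, 0.85, 0], "yaw": 0},
    {"translation": [0, 0.4, 0], "yaw": 0},
    {"translation": [0, 0, 0], "yaw": 0},
    {"translation": [0, 0, 0], "yaw": 0}
  ]
}}

```text
clock: 8.23
tool_pos: [0.5587, -0.0817, 0.1993]
eef_rot: [1.0, -0.008, -0.001, -0.0]
ft_force: [-0.8, 0.7, -6.1]
gripper_width: 0.0322
grasp_force: 60.8
```

```bash
python3 -c "
from h import *
goto([.5565,-.0867,.15],-.5)
for n in('top','scene'):
    i,d=capture(n); save(f'pics/{n}3.png',i)
    for r in tip_of(n,'roller_centre')[:4]: w=c2w(n,r['point'])[0]; print(n,round(r['conf'],2),w.round(4))
    P=cloud(n,d); o=observe()['tool_pos']
    m=(d>0)&(np.abs(P[...,0]-o[0])<.075)&(np.abs(P[...,1]-o[1])<.03)&(P[...,2]<o[2]+.03)&(P[...,2]>o[2]-.006)
    q=P[m]; print(len(q),'x range',q[:,0].min().round(4),q[:,0].max().round(4)) if len(q) else 0
    g=capture(n)[0]; 
"
```

```text
clock 8.23 tcp [ 0.5587 -0.0817  0.1993] yaw -0.86 z axis [-0.002  0.001 -1.   ] j [ 0.5   0.41 -0.53  1.51  0.21  1.28 -1.64]
F [-0.8  0.7 -6.1] w 0.0322 gf 60.8
units: shift (present axes) [-0.07  0.17  1.64] yaw units -0.08
top 0.4 [ 0.5228 -0.4306  0.0134]
scene 0.74 [ 0.391  -0.2038  0.0155]
scene 0.41 [ 0.5611 -0.0802  0.2147]
scene 0.2 [ 0.5592 -0.1205  0.1096]
162 x range 0.5014 0.6136
```

Request:
{"api": "play_rows", "payload": {
  "motion": [
    {"translation": [0, 0.17, 0.4], "yaw": -0.04},
    {"translation": [0, 0, 0.6], "yaw": 0},
    {"translation": [0, 0, 0.6], "yaw": 0},
    {"translation": [0, 0, 0.6], "yaw": 0},
    {"translation": [0, 0, 0.4], "yaw": 0},
    {"translation": [0, 0, 0.1], "yaw": 0},
    {"translation": [0, 0, 0], "yaw": 0},
    {"translation": [0, 0, 0], "yaw": 0}
  ]
}}

```text
clock: 9.2
tool_pos: [0.5595, -0.086, 0.1197]
eef_rot: [1.0, -0.004, -0.0, -0.0]
ft_force: [-1.0, 0.2, -6.3]
gripper_width: 0.032
grasp_force: 60.8
```

```bash
python3 -c "
from h import *
goto([.5585,-.0867,.112],-.5)
for n in('scene',):
    i,d=capture(n); save('pics/s4.png',i,6,(270,130,380,220))
    P=cloud(n,d); o=observe()['tool_pos']
    np.savez('s4.npz',i=i,d=d)
"
```

```text
clock 9.2 tcp [ 0.5595 -0.086   0.1197] yaw -0.48 z axis [-0.  0. -1.] j [ 0.49  0.48 -0.51  1.61  0.25  1.11 -1.67]
F [-1.   0.2 -6.3] w 0.032 gf 60.8
units: shift (present axes) [-0.03  0.02  0.26] yaw units 0.01
```

View pics/s4.png

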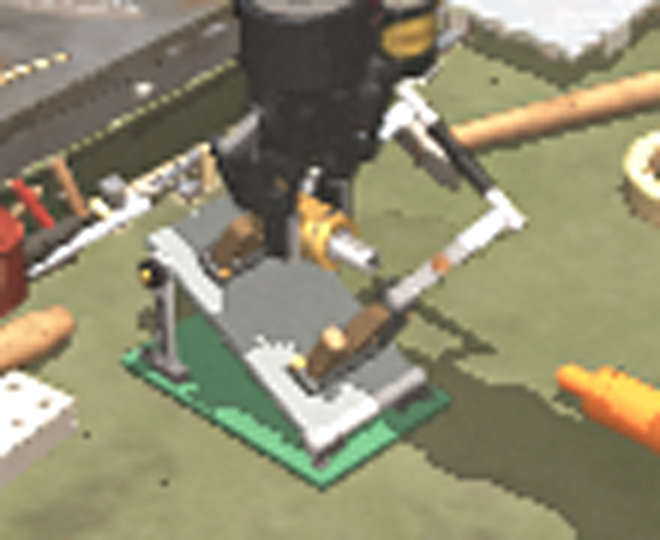

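The picture shows the roller level at (335,235), between the vees at (235,245) and (340,345). I lower it slowly until the far journal touches.

Request:
{"api": "play_rows", "payload": {
  "motion": [
    {"translation": [-0.03, 0.02, 0.1], "yaw": 0},
    {"translation": [0, 0, 0.1], "yaw": 0},
    {"translation": [0, 0, 0.1], "yaw": 0},
    {"translation": [0, 0, 0.1], "yaw": 0},
    {"translation": [0, 0, 0.1], "yaw": 0},
    {"translation": [0, 0, 0], "yaw": 0}
  ]
}}

```text
clock: 9.75
tool_pos: [0.559, -0.0882, 0.1049]
eef_rot: [1.0, -0.005, 0.001, 0.001]
ft_force: [-1.0, -2.3, 1.2]
gripper_width: 0.0321
grasp_force: 61.6
```

Request:
{"api": "play_rows", "payload": {
  "motion": [
    {"translation": [0.01, 0, 0.1], "yaw": 0},
    {"translation": [0.01, 0, 0.1], "yaw": 0},
    {"translation": [0.01, 0, 0.1], "yaw": 0},
    {"translation": [0.01, 0, 0.1], "yaw": 0},
    {"translation": [0, 0, 0], "yaw": 0}
  ]
}}

```text
clock: 10.17
tool_pos: [0.5593, -0.088, 0.0928]
eef_rot: [1.0, -0.005, -0.0, 0.001]
ft_force: [-5.3, -2.4, 4.3]
gripper_width: 0.0318
grasp_force: 63.3
```

```bash
python3 -c "
from h import *
goto([.5615,-.0867,.082],-.5)
i,d=capture('scene'); save('pics/s5.png',i,6,(270,130,380,220))
"
```

```text
clock 10.17 tcp [ 0.5593 -0.088   0.0928] yaw -0.57 z axis [-0.001 -0.001 -1.   ] j [ 0.48  0.51 -0.5   1.64  0.27  1.06 -1.68]
F [-5.3 -2.4  4.3] w 0.0318 gf 63.3
units: shift (present axes) [ 0.07 -0.04  0.36] yaw units -0.02
```

View pics/s5.png

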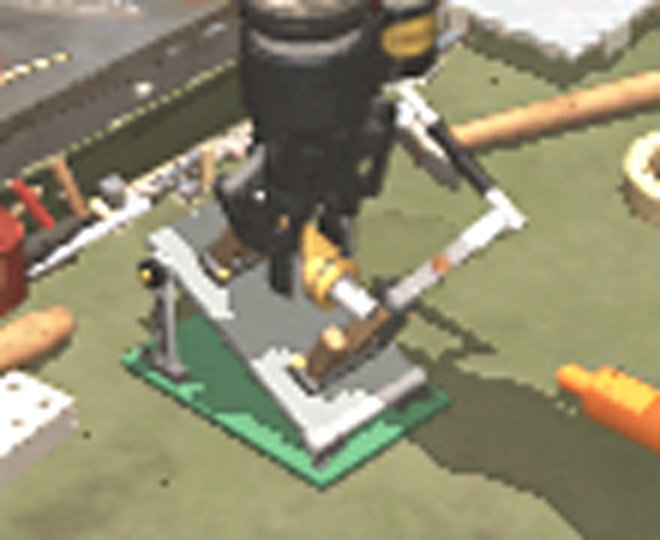

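The roller is tilting in the grip as intended, with its near end at (355,297). I carry on.

Request:
{"api": "play_rows", "payload": {
  "motion": [
    {"translation": [0.01, -0.02, 0.1], "yaw": 0},
    {"translation": [0.01, 0, 0.1], "yaw": 0},
    {"translation": [0.01, 0, 0.08], "yaw": 0},
    {"translation": [0, 0, 0], "yaw": 0}
  ]
}}

```text
clock: 10.55
tool_pos: [0.5603, -0.0881, 0.0845]
eef_rot: [1.0, -0.005, -0.0, 0.001]
ft_force: [-5.1, -3.8, 4.5]
gripper_width: 0.0321
grasp_force: 64.9
```

Request:
{"api": "play_rows", "payload": {
  "motion": [
    {"translation": [0, 0, 0.07], "yaw": 0},
    {"translation": [0, 0, 0.06], "yaw": 0},
    {"translation": [0, 0, 0], "yaw": 0}
  ]
}}

```text
clock: 10.8
tool_pos: [0.5609, -0.0883, 0.0815]
eef_rot: [1.0, -0.005, 0.001, 0.001]
ft_force: [-5.8, -3.8, 6.6]
gripper_width: 0.0321
grasp_force: 66.1
```

```bash
python3 -c "
from h import *
goto([.5615,-.0867,.082],-.5)
i,d=capture('scene'); save('pics/s6.png',i,6,(270,130,380,220))
for r in tip_of('scene','roller_centre')[:4]: w=c2w('scene',r['point'])[0]; print(round(r['conf'],2),w.round(4))
"
```

```text
clock 10.8 tcp [ 0.5609 -0.0883  0.0815] yaw -0.62 z axis [ 0.001 -0.003 -1.   ] j [ 0.48  0.52 -0.5   1.65  0.28  1.04 -1.69]
F [-5.8 -3.8  6.6] w 0.0321 gf 66.1
units: shift (present axes) [ 0.02 -0.06 -0.02] yaw units -0.03
0.68 [ 0.5652 -0.0914  0.1038]
0.54 [ 0.392  -0.2044  0.0152]
```

View pics/s6.png

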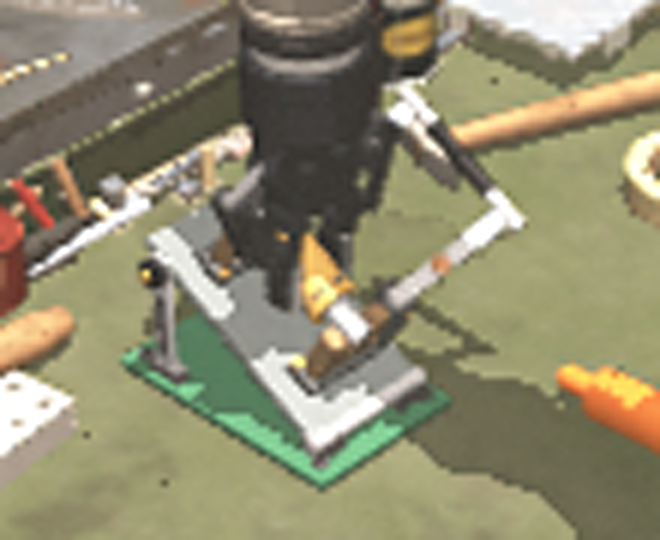

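Request:
{"api": "play_rows", "payload": {
  "motion": [
    {"translation": [0, 0.06, 0.05], "yaw": 0},
    {"translation": [0, 0, 0.05], "yaw": 0},
    {"translation": [0, 0, 0], "yaw": 0}
  ]
}}

```text
clock: 11.15
tool_pos: [0.5615, -0.0887, 0.0793]
eef_rot: [1.0, -0.004, 0.001, 0.001]
ft_force: [-6.0, -0.8, 8.2]
gripper_width: 0.0319
grasp_force: 66.8
```

Request:
{"api": "play_rows", "payload": {
  "motion": [
    {"translation": [0, 0, 0.06], "yaw": 0},
    {"translation": [0, 0, 0.06], "yaw": 0},
    {"translation": [0, 0, 0], "yaw": 0}
  ]
}}

```text
clock: 11.4
tool_pos: [0.5616, -0.0888, 0.079]
eef_rot: [1.0, -0.005, 0.001, 0.002]
ft_force: [-12.6, -1.9, 25.8]
gripper_width: 0.0323
grasp_force: 69.0
```

Request:
{"api": "play_rows", "payload": {
  "motion": [
    {"translation": [0, 0, -0.08], "yaw": 0},
    {"translation": [0, 0, 0], "yaw": 0}
  ]
}}

```text
clock: 11.57
tool_pos: [0.5615, -0.0888, 0.0792]
eef_rot: [1.0, -0.005, 0.001, 0.001]
ft_force: [-7.5, -1.4, 13.1]
gripper_width: 0.0323
grasp_force: 67.1
```

Request:
{"api": "play_rows", "payload": {
  "motion": [
    {"translation": [0, 0, 0], "yaw": 0},
    {"translation": [0, 0, 0], "yaw": 0},
    {"translation": [0, 0, 0], "yaw": 0},
    {"translation": [0, 0, 0], "yaw": 0},
    {"translation": [0, 0, 0], "yaw": 0}
  ],
  "fingers": -0.1
}}

```text
clock: 11.98
tool_pos: [0.5608, -0.0878, 0.0755]
eef_rot: [1.0, -0.004, 0.0, -0.0]
ft_force: [-1.1, -0.1, -0.6]
gripper_width: 0.0472
grasp_force: 0.0
```

```bash
python3 -c "
from h import *
goto([.5615,-.0867,.2],-.5)
i,d=capture('scene'); save('pics/s7.png',i,6,(270,130,380,220))
for r in tip_of('scene','roller_centre')[:4]: w=c2w('scene',r['point'])[0]; print(round(r['conf'],2),w.round(4))
"
```

```text
clock 11.98 tcp [ 0.5608 -0.0878  0.0755] yaw -0.49 z axis [ 0.     0.001 -1.   ] j [ 0.48  0.53 -0.49  1.66  0.28  1.02 -1.69]
F [-1.1 -0.1 -0.6] w 0.0472 gf 0.0
units: shift (present axes) [ 0.02 -0.04 -4.15] yaw units 0.0
0.65 [ 0.5695 -0.09    0.1012]
0.53 [ 0.3926 -0.2024  0.0134]
```

View pics/s7.png

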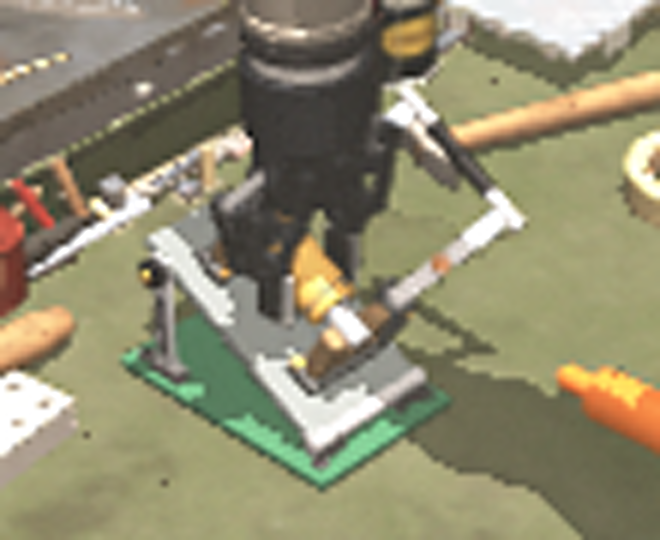

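The roller rests between the horns at (345,325) and is released. I rise straight up, then step aside to look.

Request:
{"api": "play_rows", "payload": {
  "motion": [
    {"translation": [0, 0, -0.3], "yaw": 0},
    {"translation": [0, 0, -0.7], "yaw": 0},
    {"translation": [0, 0, -1], "yaw": 0},
    {"translation": [0, 0, -1], "yaw": 0},
    {"translation": [0, 0, -1], "yaw": 0},
    {"translation": [0, 0, -1], "yaw": 0},
    {"translation": [0, 1, 0], "yaw": 0},
    {"translation": [0, 1, 0], "yaw": 0},
    {"translation": [0, 1, 0], "yaw": 0},
    {"translation": [0, 1, 0], "yaw": 0},
    {"translation": [0, 1, 0], "yaw": 0},
    {"translation": [0, 1, 0], "yaw": 0}
  ]
}}

```text
clock: 13.08
tool_pos: [0.5589, -0.2696, 0.2266]
eef_rot: [1.0, -0.004, 0.0, 0.0]
ft_force: [0.4, -0.1, 0.3]
gripper_width: 0.047
grasp_force: 0.0
```

Request:
{"api": "play_rows", "payload": {
  "motion": [
    {"translation": [0, 1, 0], "yaw": 0},
    {"translation": [0, 1, 0], "yaw": 0},
    {"translation": [0, 0, 0], "yaw": 0},
    {"translation": [0, 0, 0], "yaw": 0}
  ]
}}

```text
clock: 13.42
tool_pos: [0.5573, -0.3313, 0.2255]
eef_rot: [1.0, -0.007, -0.0, 0.0]
ft_force: [0.1, 0.0, -0.8]
gripper_width: 0.0472
grasp_force: 0.0
```

```bash
python3 -c "
from h import *
goto([.54,-.1935,.2],-.5)
for n in('top','scene'):
    i,d=capture(n); np.savez(n+'8.npz',i=i,d=d)
    c=(300,150,400,230) if n=='top' else (280,130,380,210)
    (A:=globals().setdefault('A',[])).append(cv2.resize(i[c[1]:c[3],c[0]:c[2]],(400,320),interpolation=cv2.INTER_CUBIC))
    for l in('roller_centre','seat','keeper_handle','keeper_hinge'):
        for r in tip_of(n,l)[:2]: w=c2w(n,r['point'])[0]; print(n,l,round(r['conf'],2),w.round(4))
    P=cloud(n,d)
    m=(d>0)&(np.abs(P[...,0]-.56)<.08)&(np.abs(P[...,1]+.088)<.022)
    ex=np.array([.866,0,.5]);ez=np.array([-.5,0,.866]); Q=P[m]-[.5615,-.0875,.096]; X=np.c_[Q@ex,Q[:,1],Q@ez]
    for a,b in((-56,-52),(-50,-38),(-25,-5),(5,25),(38,50),(52,56)):
        s=X[(X[:,0]>a/1e3)&(X[:,0]<b/1e3)&(np.abs(X[:,1])<.008)]
        if len(s): print(a,b,len(s),'top z',np.percentile(s[:,2],90).round(4))
    s=X[(X[:,2]>.002)&(np.abs(X[:,1])<.006)]; print('x ext',s[:,0].min().round(4),s[:,0].max().round(4))
    # dark sleeve
    g=i.astype(int).max(-1); m=(d>0)&(g<70)&(np.abs(P[...,0]-.54)<.06)&(np.abs(P[...,1]+.193)<.03)&(P[...,2]>.09)&(P[...,2]<.18)
    q=P[m]; print('sleeve',len(q),q.mean(0).round(4) if len(q) else '')
save('pics/x8.png',np.hstack(A),1)
"
```

```text
clock 13.42 tcp [ 0.5573 -0.3313  0.2255] yaw -0.81 z axis [-0.001 -0.001 -1.   ] j [ 0.77  0.56 -0.44  1.2   0.23  1.43 -1.23]
F [ 0.1  0.  -0.8] w 0.0472 gf 0.0
units: shift (present axes) [-0.64 -4.59  0.85] yaw units -0.07
top roller_centre 0.64 [ 0.564  -0.0864  0.0965]
top roller_centre 0.57 [ 0.3963 -0.1971  0.0185]
top seat 0.62 [ 0.5621 -0.0889  0.1018]
top keeper_handle 0.77 [ 0.5355 -0.1942  0.1399]
top keeper_hinge 0.91 [ 0.5535 -0.1165  0.1057]
-50 -38 24 top z 0.01
-25 -5 39 top z 0.0177
5 25 43 top z 0.0172
38 50 25 top z 0.0071
52 56 21 top z 0.0048
x ext -0.0514 0.0601
sleeve 57 [ 0.5357 -0.1945  0.1425]
scene roller_centre 0.79 [ 0.3927 -0.2033  0.0159]
scene roller_centre 0.7 [ 0.5664 -0.0879  0.1019]
scene seat 0.82 [ 0.5642 -0.0883  0.0936]
scene keeper_hinge 0.9 [ 0.5598 -0.1221  0.108 ]
-56 -52 4 top z -0.0286
-50 -38 18 top z 0.009
-25 -5 48 top z 0.0177
5 25 51 top z 0.0153
38 50 16 top z 0.0064
52 56 4 top z 0.0074
x ext -0.0518 0.0604
sleeve 11 [ 0.5375 -0.1946  0.1389]
```

View pics/x8.png

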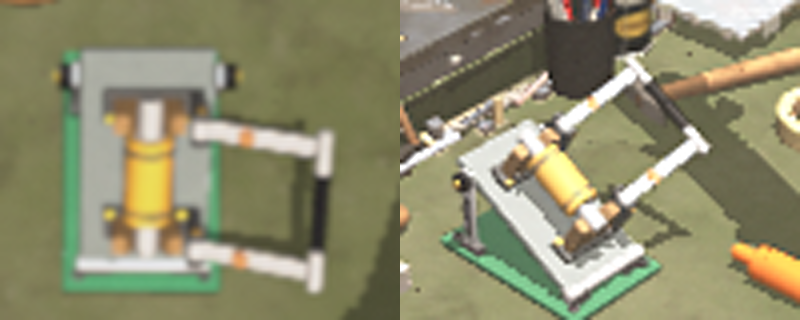

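Both views show the roller seated in the vees, top px ≈(148,180) of the crop. The keeper's sleeve is at (320,210). Next is the handle.

Request:
{"api": "play_rows", "payload": {
  "motion": [
    {"translation": [-0.17, -0.9, 0], "yaw": -0.07},
    {"translation": [-0.17, -0.9, 0], "yaw": 0},
    {"translation": [-0.17, -0.9, 0], "yaw": 0},
    {"translation": [-0.17, -0.9, 0], "yaw": 0},
    {"translation": [0, -0.9, 0], "yaw": 0},
    {"translation": [0, 0, 0.5], "yaw": 0},
    {"translation": [0, 0, 0.6], "yaw": 0},
    {"translation": [0, 0, 0.2], "yaw": 0},
    {"translation": [0, 0, 0], "yaw": 0},
    {"translation": [0, 0, 0], "yaw": 0}
  ]
}}

```text
clock: 14.75
tool_pos: [0.5385, -0.1936, 0.1868]
eef_rot: [1.0, -0.002, -0.0, -0.0]
ft_force: [-0.5, 0.1, 0.7]
gripper_width: 0.0468
grasp_force: 0.0
```

```bash
python3 -c "
from h import *
goto([.5365,-.195,.122],-.5)
"
```

```text
clock 14.75 tcp [ 0.5385 -0.1936  0.1868] yaw -0.24 z axis [-0.  0. -1.] j [ 0.67  0.43 -0.5   1.51  0.21  1.26 -1.43]
F [-0.5  0.1  0.7] w 0.0468 gf 0.0
units: shift (present axes) [-0.07  0.05  2.16] yaw units 0.06
```

Request:
{"api": "play_rows", "payload": {
  "motion": [
    {"translation": [-0.07, 0.05, 0.3], "yaw": 0.06},
    {"translation": [0, 0, 0.5], "yaw": 0},
    {"translation": [0, 0, 0.6], "yaw": 0},
    {"translation": [0, 0, 0.5], "yaw": 0},
    {"translation": [0, 0, 0.25], "yaw": 0},
    {"translation": [0, 0, 0], "yaw": 0}
  ]
}}

```text
clock: 15.25
tool_pos: [0.5352, -0.1948, 0.1205]
eef_rot: [1.0, -0.004, -0.002, -0.001]
ft_force: [0.8, -1.0, 0.4]
gripper_width: 0.0466
grasp_force: 0.0
```

Request:
{"api": "play_rows", "payload": {
  "motion": [
    {"translation": [0, 0, 0], "yaw": 0},
    {"translation": [0, 0, 0], "yaw": 0},
    {"translation": [0, 0, 0], "yaw": 0},
    {"translation": [0, 0, 0], "yaw": 0},
    {"translation": [0, 0, 0], "yaw": 0},
    {"translation": [0, 0, 0], "yaw": 0},
    {"translation": [0, 0, 0], "yaw": 0}
  ],
  "fingers": 1
}}

```text
clock: 15.83
tool_pos: [0.5375, -0.198, 0.1239]
eef_rot: [1.0, -0.005, 0.002, 0.002]
ft_force: [-0.2, -5.2, 2.6]
gripper_width: 0.0098
grasp_force: 58.5
```

```bash
python3 -c "
from h import *
goto([.5365,-.195,.122],-.5)
o=observe()['tool_pos']; H=np.array([.556,-.1205,.1055]); t0=2.67
def h(t): return np.array([-.5*np.sin(t),np.cos(t),.866*np.sin(t)])*.085
print((H+h(t0)-o).round(4))
t=np.linspace(t0,0,19); D=np.diff([h(a) for a in t],axis=0)*[1,-1,-1]/.03
print(D.round(2).tolist())
"
```

```text
clock 15.83 tcp [ 0.5375 -0.198   0.1239] yaw -0.6 z axis [ 0.003 -0.005 -1.   ] j [ 0.66  0.48 -0.48  1.6   0.24  1.12 -1.46]
F [-0.2 -5.2  2.6] w 0.0098 gf 58.5
units: shift (present axes) [-0.03 -0.1   0.06] yaw units -0.02
[-0.0008  0.0017  0.015 ]
[[-0.18, -0.22, -0.31], [-0.16, -0.27, -0.28], [-0.14, -0.31, -0.24], [-0.12, -0.35, -0.2], [-0.09, -0.38, -0.15], [-0.06, -0.4, -0.1], [-0.03, -0.42, -0.05], [0.0, -0.42, 0.0], [0.03, -0.41, 0.06], [0.06, -0.4, 0.11], [0.09, -0.38, 0.16], [0.12, -0.34, 0.21], [0.14, -0.31, 0.25], [0.16, -0.26, 0.29], [0.18, -0.21, 0.32], [0.2, -0.15, 0.34], [0.2, -0.09, 0.35], [0.21, -0.03, 0.36]]
```

Request:
{"api": "play_rows", "payload": {
  "motion": [
    {"translation": [-0.18, -0.22, -0.31], "yaw": 0},
    {"translation": [-0.16, -0.27, -0.28], "yaw": 0},
    {"translation": [-0.14, -0.31, -0.24], "yaw": 0},
    {"translation": [-0.12, -0.35, -0.2], "yaw": 0},
    {"translation": [0, 0, 0], "yaw": 0}
  ]
}}

```text
clock: 16.25
tool_pos: [0.5186, -0.1655, 0.1571]
eef_rot: [1.0, -0.005, 0.001, 0.006]
ft_force: [-4.1, -8.5, 10.5]
gripper_width: 0.0099
grasp_force: 59.0
```

Request:
{"api": "play_rows", "payload": {
  "motion": [
    {"translation": [-0.12, -0.36, -0.21], "yaw": 0},
    {"translation": [-0.06, -0.4, -0.1], "yaw": 0},
    {"translation": [-0.03, -0.42, -0.05], "yaw": 0},
    {"translation": [0, -0.42, 0], "yaw": 0},
    {"translation": [0.03, -0.41, 0.06], "yaw": 0},
    {"translation": [0, 0, 0], "yaw": 0}
  ]
}}

```text
clock: 16.75
tool_pos: [0.5152, -0.0979, 0.1642]
eef_rot: [1.0, -0.003, 0.002, 0.0]
ft_force: [-0.7, -0.4, 8.7]
gripper_width: 0.0096
grasp_force: 64.7
```

```bash
python3 -c "
from h import *
goto([.5365,-.195,.122],-.5)
o=observe()['tool_pos']; H=np.array([.557,-.1215,.0895]);d=o-H
print('angle',np.arctan2(d@[-.5,0,.866],d[1]),'r',np.hypot(d@[-.5,0,.866],d[1]),'off axis',d@[.866,0,.5])
"
```

```text
clock 16.75 tcp [ 0.5152 -0.0979  0.1642] yaw -0.32 z axis [ 0.004 -0.001 -1.   ] j [ 0.57  0.35 -0.54  1.68  0.2   1.16 -1.59]
F [-0.7 -0.4  8.7] w 0.0096 gf 64.7
units: shift (present axes) [0.72 3.23 1.41] yaw units 0.04
angle 1.301434478490385 r 0.08880123989140384 off axis 0.0011249315001321605
```

Request:
{"api": "play_rows", "payload": {
  "motion": [
    {"translation": [0.06, -0.4, 0.11], "yaw": 0},
    {"translation": [0.09, -0.38, 0.16], "yaw": 0},
    {"translation": [0.12, -0.34, 0.21], "yaw": 0},
    {"translation": [0.14, -0.31, 0.25], "yaw": 0},
    {"translation": [0, 0, 0], "yaw": 0}
  ]
}}

```text
clock: 17.17
tool_pos: [0.5294, -0.0573, 0.14]
eef_rot: [1.0, -0.003, 0.003, 0.001]
ft_force: [5.8, -3.5, -3.8]
gripper_width: 0.0098
grasp_force: 67.5
```

```bash
python3 -c "
from h import *
goto([.5365,-.195,.122],-.5)
o=observe()['tool_pos']; H=np.array([.557,-.1215,.0895]);d=o-H
print('angle',np.arctan2(d@[-.5,0,.866],d[1]),'r',np.hypot(d@[-.5,0,.866],d[1]),'off axis',d@[.866,0,.5])
"
```

```text
clock 17.17 tcp [ 0.5294 -0.0573  0.14  ] yaw -0.38 z axis [ 0.006 -0.001 -1.   ] j [ 0.49  0.39 -0.54  1.69  0.22  1.12 -1.7 ]
F [ 5.8 -3.5 -3.8] w 0.0098 gf 67.5
units: shift (present axes) [0.26 4.59 0.61] yaw units 0.03
angle 0.7309023112971553 r 0.08616059475515013 off axis 0.0013342949775669057
```

Request:
{"api": "play_rows", "payload": {
  "motion": [
    {"translation": [0.16, -0.26, 0.29], "yaw": 0},
    {"translation": [0.18, -0.21, 0.32], "yaw": 0},
    {"translation": [0.2, -0.15, 0.34], "yaw": 0},
    {"translation": [0, 0, 0], "yaw": 0}
  ]
}}

```text
clock: 17.5
tool_pos: [0.5459, -0.0395, 0.1114]
eef_rot: [1.0, -0.004, 0.002, 0.001]
ft_force: [3.8, -4.6, 3.8]
gripper_width: 0.0095
grasp_force: 67.1
```

```bash
python3 -c "
from h import *
goto([.5365,-.195,.122],-.5)
o=observe()['tool_pos']; H=np.array([.557,-.1215,.0895]);d=o-H
print('angle',np.arctan2(d@[-.5,0,.866],d[1]),'r',np.hypot(d@[-.5,0,.866],d[1]),'off axis',d@[.866,0,.5])
"
```

```text
clock 17.5 tcp [ 0.5459 -0.0395  0.1114] yaw -0.5 z axis [ 0.005 -0.002 -1.   ] j [ 0.44  0.45 -0.53  1.68  0.26  1.07 -1.76]
F [ 3.8 -4.6  3.8] w 0.0095 gf 67.1
units: shift (present axes) [-0.27  5.19 -0.35] yaw units -0.0
angle 0.29027926837755075 r 0.08553312589991273 off axis 0.0013435100140398362
```

Request:
{"api": "play_rows", "payload": {
  "motion": [
    {"translation": [0.14, -0.07, 0.24], "yaw": 0},
    {"translation": [0.14, -0.03, 0.24], "yaw": 0},
    {"translation": [0.12, 0, 0.21], "yaw": 0},
    {"translation": [0, 0, 0], "yaw": 0}
  ]
}}

```text
clock: 17.83
tool_pos: [0.5569, -0.0366, 0.0923]
eef_rot: [1.0, -0.004, 0.001, 0.001]
ft_force: [-0.3, -4.1, 7.9]
gripper_width: 0.0097
grasp_force: 66.5
```

```bash
python3 -c "
from h import *
goto([.5365,-.195,.122],-.5)
o=observe()['tool_pos']; H=np.array([.557,-.1215,.0895]);d=o-H
print('angle',np.arctan2(d@[-.5,0,.866],d[1]),'r',np.hypot(d@[-.5,0,.866],d[1]),'off axis',d@[.866,0,.5])
"
```

```text
clock 17.83 tcp [ 0.5569 -0.0366  0.0923] yaw -0.5 z axis [ 0.003 -0.002 -1.   ] j [ 0.41  0.5  -0.52  1.67  0.28  1.05 -1.78]
F [-0.3 -4.1  7.9] w 0.0097 gf 66.5
units: shift (present axes) [-0.63  5.29 -0.98] yaw units -0.0
angle 0.02936507968360184 r 0.08498229247910742 off axis 0.0013507578322611978
```

Push on until the stop answers with force.

Request:
{"api": "play_rows", "payload": {
  "motion": [
    {"translation": [0.05, 0, 0.09], "yaw": 0},
    {"translation": [0.04, 0, 0.07], "yaw": 0},
    {"translation": [0, 0, 0], "yaw": 0}
  ]
}}

```text
clock: 18.08
tool_pos: [0.5571, -0.0366, 0.0918]
eef_rot: [1.0, -0.005, -0.001, 0.002]
ft_force: [-14.4, -5.7, 34.5]
gripper_width: 0.0095
grasp_force: 69.5
```

The stop was reached: 37 N with no further travel. I unload, open slightly and rise.

Request:
{"api": "play_rows", "payload": {
  "motion": [
    {"translation": [-0.05, 0, -0.1], "yaw": 0},
    {"translation": [0, 0, 0], "yaw": 0}
  ]
}}

```text
clock: 18.25
tool_pos: [0.557, -0.0366, 0.0921]
eef_rot: [1.0, -0.004, 0.001, 0.001]
ft_force: [-4.4, -4.9, 17.0]
gripper_width: 0.0096
grasp_force: 67.7
```

Request:
{"api": "play_rows", "payload": {
  "motion": [
    {"translation": [0, 0, 0], "yaw": 0},
    {"translation": [0, 0, 0], "yaw": 0},
    {"translation": [0, 0, 0], "yaw": 0},
    {"translation": [0, 0, 0], "yaw": 0}
  ],
  "fingers": 0.45
}}

```text
clock: 18.58
tool_pos: [0.5552, -0.0342, 0.0881]
eef_rot: [1.0, -0.004, -0.001, -0.001]
ft_force: [-0.1, 1.4, -0.6]
gripper_width: 0.0235
grasp_force: 0.0
```

Request:
{"api": "play_rows", "payload": {
  "motion": [
    {"translation": [0, 0, -0.2], "yaw": 0},
    {"translation": [0, 0, -0.4], "yaw": 0},
    {"translation": [0, 0, -0.8], "yaw": 0},
    {"translation": [0, 0, -1], "yaw": 0},
    {"translation": [0, 0, -1], "yaw": 0},
    {"translation": [0, -1, -0.8], "yaw": 0},
    {"translation": [0, -1, 0], "yaw": 0},
    {"translation": [0, -1, 0], "yaw": 0},
    {"translation": [0, -1, 0], "yaw": 0},
    {"translation": [0, -1, 0], "yaw": 0},
    {"translation": [0, -1, 0], "yaw": 0},
    {"translation": [0, 0, 0], "yaw": 0}
  ]
}}

```text
clock: 19.58
tool_pos: [0.5555, 0.1547, 0.2169]
eef_rot: [1.0, 0.002, 0.0, -0.004]
ft_force: [0.0, 1.2, 0.8]
gripper_width: 0.0238
grasp_force: 0.0
```

```bash
python3 -c "
from h import *
goto([.5,.2,.22],-.5)
A=[]
for n in('top','scene'):
    i,d=capture(n)
    c=(300,150,400,230) if n=='top' else (270,130,370,210)
    A.append(cv2.resize(i[c[1]:c[3],c[0]:c[2]],(400,320),interpolation=cv2.INTER_CUBIC))
    for l in('roller_centre','keeper_handle'):
        for r in tip_of(n,l)[:2]: w=c2w(n,r['point'])[0]; print(n,l,round(r['conf'],2),w.round(4))
    P=cloud(n,d); ex=np.array([.866,0,.5]);ez=np.array([-.5,0,.866]); Q=P-[.5615,-.0882,.096]; X=np.stack([Q@ex,Q[...,1],Q@ez],-1)
    g=i.astype(int).max(-1); m=(d>0)&(g<70)&(np.abs(X[...,0])<.03)&(np.abs(X[...,1]-.052)<.02)&(X[...,2]>-.01)
    print('sleeve local',m.sum(),X[m].mean(0).round(4))
save('pics/x9.png',np.hstack(A),1)
"
```

```text
clock 19.58 tcp [0.5555 0.1547 0.2169] yaw 0.23 z axis [ 0.     0.008 -1.   ] j [ 0.13  0.44 -0.61  1.44  0.25  1.33 -2.06]
F [0.  1.2 0.8] w 0.0238 gf 0.0
units: shift (present axes) [-1.85 -1.52 -0.09] yaw units 0.16
top roller_centre 0.88 [ 0.563  -0.0873  0.0971]
top roller_centre 0.64 [ 0.3923 -0.2007  0.0177]
top keeper_handle 0.67 [ 0.5576 -0.0327  0.1108]
sleeve local 96 [0.0092 0.0479 0.268 ]
scene roller_centre 0.71 [ 0.3912 -0.2012  0.014 ]
scene roller_centre 0.67 [ 0.5672 -0.0885  0.1011]
scene keeper_handle 0.77 [ 0.5587 -0.034   0.1047]
sleeve local 13 [0.0057 0.0551 0.0122]
```

View pics/x9.png

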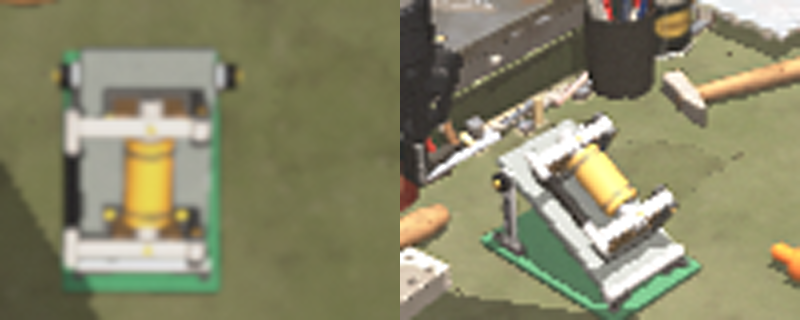

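The picture shows the keeper's straps lying across both journals, with the handle at (72,195) on the +y side. It is down, and the roller is between the vees.

```bash
python3 -c "
from bench import *
print(job_done())"
```

```text
the job is handed in; nothing more can be done
None
```

The brass roller is seated in the vee rest and the keeper is swung down to its stop over both journals; I handed the job in at about 20 s, with the arm clear and the bystanders not touched.

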